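# Clear the plating bench: dishes, dropper bottles and forceps to their holders

## Robot

A 6-joint arm with a two-finger parallel gripper is mounted at the origin on a cart in front of the work surface, level with it; the furniture and walls round the work are solid. World frame = base frame: x ahead of the robot, y to its left, z up, the work surface at z = 0. Lengths are in m, angles in rad, forces in N, time in s.
With the tool pointing down it reaches from about 0.425 to 0.95 m from the base axis. Payload 3.5 kg.
Tool frame: the origin (TCP) lies on the mounting face of the last link; the fingertips stand arm.tip_reach ahead of it and the grasp point (between the pads) lies 155 mm ahead of it (arm.tip_reach is the distance from the TCP to the fingertips, in m); z points along the fingers, y is the direction in which the jaws open and shut (so a half turn about z gives the same grasp; the last joint's range is limited). The gripper opens to 85 mm and grips with 20 to 120 N. Pads are 22 mm wide; open, the fingers measure 114 mm over their backs; the gripper's body (76 mm by 85 mm) begins 54 mm behind the grasp point. The pads swing forward as they close: fully open they stand 13 mm farther back than shut.
Start: joints at [-1.461, 0.286, 1.577, -0, 1.279, -0.15], TCP at [0.173, -0.652, 0.405] pointing down, gripper open.
Joint ranges: [-2.77, 2.77], [-0.9, 2.22], [0.21, 2.48], [-1.53, 4.67], [0.24, 2.81], [-2.84, 2.84]. Speed limits (rad/s): [2.79, 2.79, 3.14, 3.14, 3.14, 3.14].

## Interface

Orientations are given as [roll, pitch, yaw] about the fixed x, y, z axes, in that order (R = Rz(yaw) Ry(pitch) Rx(roll)).
In Python, from workcell import readout, viewer, arm, spotter gives the robot as it stands.
- The arm moves only by the shell command python3 -m jog 'ROWS' [FORCE]. ROWS is JSON, a list of rows, each a list of 3 entries, a list of its own where there are three numbers: the opening in per cent of the stroke, from 0 (shut) to 100 (fully open), then the shift along the tool's x, y, z in cm, then the turn about the tool's z in rad. In form: [[claw, [dx, dy, dz], twist], ...]. A call has 1 to 10 rows; each row is the pose to reach, as a shift and turn from the pose commanded when the call began, along the tool's axes at that moment; what a row does not reach only later rows make up. A row lasts 1/8 s, in which the tool goes at most 62.5 mm and 10.7 degrees, less where a joint would pass 70% of its speed; a pose out of reach is approached as far as the arm can. A call with a gripper value outside its range is refused whole. The fingers move at their own pace and stop on an object; FORCE is the grip in N (left out, the last holds). Time passes only in rows, so rows that repeat a pose let the fingers close. It gives the time, the measured TCP pose, the force and the opening at its end, in the units of the state.
- readout.state(): the state, without advancing time (a new reading comes with each control period).
- viewer.capture(name): name is "side" or "top"; returns a dict with "pixels" (400x640x3 uint8, red, green, blue), "depth" (400x640 float32, m along the optical axis (not along the pixel's ray), 0 where there is no reading), "K" (3x3 intrinsics, pixels), "origin" and "orientation" of the camera in the world. Camera axes: x right, y down, z forward; pixel columns grow to the right and rows downward; lengths in m; the calibration is good to about 2 mm. A picture is of the moment at which its call begins.
- arm.hand_in(): hands the job in, once; it reports no verdict.
Trained networks look in a picture, given as the dict that the camera call returned (one of the last four; its "shot" number tells which), for a name from the list of things; names that differ only in an ending like _2 or _b are one class to them, and where a whole thing is asked for, a point or a joint stands for the part that bears it (a point fixed in the world has none). Each returns a list of dicts, best first, with "score" (0 to 1); they miss things now and then, are a little off and sometimes report something else, mostly with a low value. They report only what shows in the picture. A call takes as long as a camera call.
- spotter.spot_in(picture, query): "uv" ([column, row] in pixels, amid what is visible of it).
- spotter.masks_of(picture, query): "region" (400x640 bool, what is visible of it) and "uv" ([column, row] in pixels, amid what is visible of it).
The state is a dict: "time_s": time; "joint_positions": joint angles; "joint_velocities": joint speeds; "joint_efforts": joint torques, N m; "eef_pos": TCP position; "tool_rot": TCP orientation; "contact_force": force on the tool from outside, world axes, zero at the start; "moment": the same for the moment, N m; "opening": finger opening in m.
Only numpy, scipy, OpenCV 4.12 (cv2) and the standard library are available. Lean on these libraries where they do the work, as an engineer would, in place of code of your own. Each camera call takes 0.05 s, during which the arm holds its last target. There are 200 camera calls.

## Task

Clear up after plating: stack the two petri dishes flat in the dish carrier between its four rods, stand each of the two loose dropper bottles in a free bay of the reagent caddy, and lay the forceps lengthwise and centred in the wide notches of the instrument cassette. Keep the dishes and bottles upright and set them down gently without dropping them, and leave the timer where it is.

Things in the scene. Friction and masses are not known exactly. Their poses are not given: they have to be found in the camera images.
- dish_1: petri dish with lid: low clear disc with pale agar, 63 mm across and 16 mm high to the eye; the solid that is gripped is 60 mm across, 14 mm high (a dish on top of it rests 14 mm higher). Origin: centre of its underside. 25 g. Lies flat on the mat; grip it across its diameter from above, fingertips about 3 mm over its support
- dish_2: the other dish, alike; petri dish with lid: low clear disc with pale agar, 63 mm across and 16 mm high to the eye; the solid that is gripped is 60 mm across, 14 mm high (a dish on top of it rests 14 mm higher). Origin: centre of its underside. 25 g. Lies flat on the mat; grip it across its diameter from above, fingertips about 3 mm over its support
- bottle_1: loose white dropper bottle with a pointed cap: round body 24 mm across up to 46 mm, cap about 15 mm across up to 68 mm. Origin: centre of its underside, z up. 20 to 45 g. Stands on the mat; grip the body about 38 mm above its underside
- bottle_2: the other loose bottle, of the same shape; white dropper bottle with a pointed cap: round body 24 mm across up to 46 mm, cap about 15 mm across up to 68 mm. Origin: centre of its underside, z up. 20 to 45 g. Stands on the mat; grip the body about 38 mm above its underside
- forceps: steel forceps lying flat on the mat, 126 mm long along their y axis, 20 mm wide along x, 8 mm thick. Origin: middle of the underside. 30 g, rigid: grip them across the 20 mm width at the middle, fingertips about 2 mm over the mat
- dish_carrier: dish carrier, fixed: aluminium plate 92 x 92 x 5 mm with four upright rods (6 mm thick, tops 49 mm above the mat) at its x = +-30, y = +-30 mm. Origin: centre of its underside. Dishes stack between the rods, undersides 5 and 19 mm above the mat. Gaps of 54 mm between rods let fingers through on its x and y sides
- reagent_caddy: reagent caddy, fixed: low grey tray 130 (x) x 46 (y) x 17 mm high with three bays in a row, centres at its x = -42, 0, +42 mm, each about 38 mm square, floor 4 mm above the mat. Origin: centre of its underside. The +42 bay holds another such bottle, fixed; the other two are free, one bottle each. Closing along its y clears the neighbour
- instrument_cassette: cassette, fixed: steel tray 150 (x) x 84 (y) mm, 10 mm rim, two dark rubber rests 12 mm thick across it at x = +-42 mm. Origin: centre of its underside. Each rest has a 36 mm wide notch centred at y = -15 mm, floor 14, sides 22 mm above the mat: forceps lie in both along x, either way round. A thin probe (fixed, y = +24, up to 22 mm high) lies in the narrow notches
- timer: flat square bench timer, 66 x 66 x 19 mm, white with keys and a display. Origin: centre of its underside. Like all else it lies on a grey mat whose top is 8 mm above the table (z = 0.008 m). Not part of the job, nor is the shelf over the back of the bench, whose wide top board hangs 0.50 m above the table, front edge at x = 0.59 m: when moving sideways keep the wrist in front of it

How it is judged:
By the outcome, as a careful person would: the job done as asked, in the order asked, and still so for the second after the job is handed in, with the robot touching nothing.
It also fails if it takes over 122 s, if anything falls off the work surface, if the arm or the gripper's body presses on something with over 40 N, if the wrist force passes 120 N, or if a joint passes its speed limit or range.

## Working session

There is one attempt and no reset: what is moved stays moved. The work goes in short steps, Python scripts to look and compute and a shell command to move; the robot and the scene stay as the last step left them, time stands still between calls to the robot, and variables do not carry over. Pictures are saved under pics/ and viewed, about 12 in all and at most 16, crops included, and the job is handed in when it is done.

```bash
ls; mkdir -p pics
cat > h.py <<'E'
import numpy as np, cv2
from scipy.spatial.transform import Rotation as R
from workcell import readout, viewer, arm, spotter
def rot(o):
    o=np.array(o,float)
    return o if o.shape==(3,3) else (R.from_euler('xyz',o).as_matrix() if o.size==3 else R.from_quat(o).as_matrix())
def world(p):
    K=np.array(p['K']);d=p['depth'];v,u=np.mgrid[:400,:640]
    c=np.stack([(u-K[0,2])/K[0,0]*d,(v-K[1,2])/K[1,1]*d,d],-1)
    return c@rot(p['orientation']).T+np.array(p['origin'])
def save(p,n,box=None,s=1):
    im=p['pixels'][...,::-1]
    if box: im=im[box[1]:box[3],box[0]:box[2]]
    cv2.imwrite('pics/'+n,cv2.resize(im,None,fx=s,fy=s,interpolation=cv2.INTER_CUBIC))
E
python3 - <<'E'
from h import *
print(readout.state(), arm.tip_reach)
for n in('top','side'):
    p=viewer.capture(n);save(p,n+'0.png');print(n,p['origin'],p['orientation'],p['K'])
    W=world(p)
    for q in ['dish_1','bottle_1','forceps','dish_carrier','reagent_caddy','instrument_cassette','timer']:
        for r in spotter.masks_of(p,q):
            if r['score']<.3: continue
            m=r['region']&(p['depth']>0); w=W[m]
            print(n,q,round(r['score'],2),np.round(r['uv']),m.sum(),np.round(np.median(w,0),3),np.round(np.percentile(w,[2,98],axis=0),3).tolist(), 
              [np.round(x,3) for x in cv2.minAreaRect(w[:,:2].astype(np.float32)*1000)])
E
```

```text
pics
{'time_s': 0.0, 'joint_positions': array([-1.46100677e+00,  2.87158576e-01,  1.57816917e+00, -3.01104141e-06,
        1.27860458e+00, -1.50004555e-01]), 'joint_velocities': array([-2.51714424e-04, -7.86678221e-05, -3.25615152e-04, -1.23525382e-03,
       -7.17753167e-04,  1.80064887e-03]), 'joint_efforts': array([ 8.55677772e-04, -4.05981946e+01, -2.92626929e+01, -7.26425264e-05,
        5.89000396e-03, -7.41210783e-06]), 'eef_pos': array([ 0.17339239, -0.65208736,  0.40335567]), 'tool_rot': array([-3.13927882e+00, -3.46797626e-04,  2.59794583e-01]), 'contact_force': array([0.08115173, 0.13731036, 0.25734429]), 'moment': array([ 0.0137305 , -0.01137492,  0.0182038 ]), 'opening': 0.08535356986284358} 0.1734
top [ 0.27481106 -0.04567826  1.32559283] [-2.98888379 -0.01177013 -1.58344646] [[419.98218633   0.         326.72170917]
 [  0.         419.98218633 198.08695628]
 [  0.           0.           1.        ]]
top dish_1 0.81 [247. 186.] 326 [0.513 0.186 0.024] [[0.484, 0.158, 0.011], [0.542, 0.215, 0.029]] [array([512.054, 187.898]), array([61.338, 62.987]), np.float64(10.561)]

[... 2558 characters left out ...]
cassette 0.74 [320. 302.] 106 [0.477 0.282 0.013] [[0.468, 0.254, 0.006], [0.484, 0.322, 0.016]] [array([475.975, 287.205]), array([14.548, 72.043]), np.float64(1.522)]
side instrument_cassette 0.61 [325. 243.] 1361 [0.475 0.077 0.012] [[0.401, 0.025, 0.009], [0.545, 0.112, 0.029]] [array([472.638,  59.42 ]), array([108.741, 148.442]), np.float64(86.727)]
side timer 0.74 [332. 220.] 397 [ 0.445 -0.036  0.023] [[0.413, -0.082, 0.008], [0.475, -0.022, 0.026]] [array([443.778, -50.72 ]), array([65.442, 63.952]), np.float64(89.732)]
side timer 0.62 [320. 294.] 4 [0.478 0.262 0.012] [[0.478, 0.26, 0.009], [0.48, 0.264, 0.015]] [array([478.468, 262.089]), array([4.163, 1.217]), np.float64(64.921)]
```

Run:
```python
from h import *
p=viewer.capture('top');save(p,'top1.png',(180,130,500,290),2.5)
```

```text
(no output)
```

View pics/top1.png

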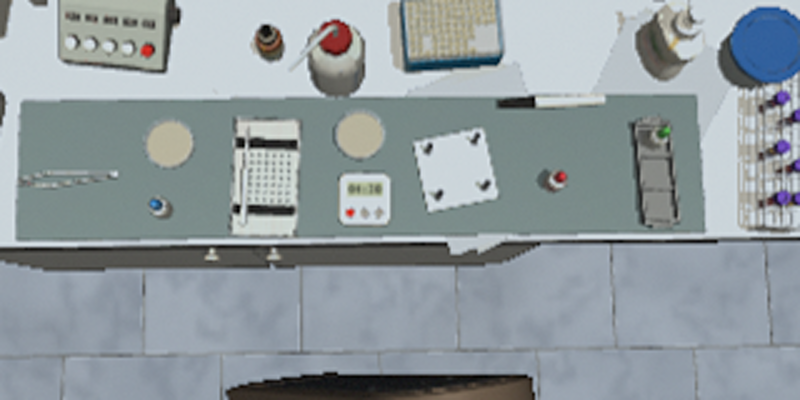

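View pics/side0.png

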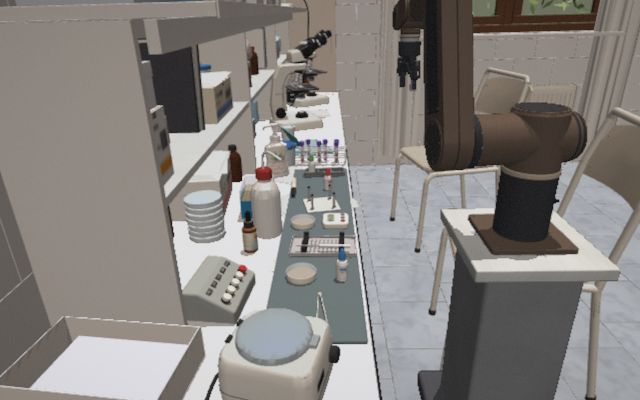

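Top view (2.5x crop from 180,130): dishes at crop (168,143) and (358,133). Blue bottle at (158,207), red at (556,180), forceps along y at (70,178). Carrier at (455,170), turned by about 9°; caddy at (656,172) with the fixed bottle at the far end; cassette at (265,177) with the probe on its left. Now I'll refine the poses.

Run:
```python
from h import *
p=viewer.capture('top');W=world(p);px=p['pixels'].astype(int)
def box(a,b,c,d): return (W[...,0]>a)&(W[...,0]<b)&(W[...,1]>c)&(W[...,1]<d)
def rect(m,l):
    r=cv2.minAreaRect(W[m][:,:2].astype(np.float32)*1000); print(l,m.sum(),[np.round(x,1) for x in r],'mean',np.round(W[m].mean(0),4))
mat=box(.4,.55,.1,.14);print('mat z',np.median(W[mat][:,2]),W[mat][:,2].std())
for q in ['dish_carrier','reagent_caddy','instrument_cassette','timer']:
    r=spotter.masks_of(p,q)[0]; m=r['region']
    lo=m&(W[...,2]<{'dish_carrier':.018}.get(q,.03))&(W[...,2]>.009); rect(lo,q)
    pts=W[lo][:,:2]; c=pts-pts.mean(0); print('  rods/high',)
    if q=='dish_carrier':
        h=(m&(W[...,2]>.035)).astype(np.uint8); n,_,_,ce=cv2.connectedComponentsWithStats(h)
        for k in range(1,n): print('   rod',np.round(W[_>0].mean(0) if 0 else 0,3), ce[k])
g=box(.4,.53,.2,.35)
rect(g&(W[...,2]>.0115),'forceps depth')
gr=px.sum(-1); mm=g&(gr>np.median(gr[g])+60); rect(mm,'forceps bright')
for nm,b in (('blue',(.39,.47,.15,.23)),('red',(.41,.51,-.35,-.24)),('green',(.47,.56,-.47,-.38))):
    m=box(*b)&(W[...,2]>.05); print(nm,m.sum(),W[m].mean(0),W[m].max(0)); m=box(*b)&(W[...,2]>.065); print(' tip',m.sum(),W[m].mean(0))
save(p,'f.png',(180,185,265,215),8)
s=viewer.capture('side');W=world(s)
for nm,b in (('blue',(.39,.47,.15,.25)),('red',(.41,.51,-.35,-.2))):
    m=box(*b)&(W[...,2]>.03)&(W[...,2]<.08); print('side',nm,m.sum(),W[m].mean(0), np.percentile(W[m],[3,97],axis=0))
```

```text
mat z 0.009168995529246216 0.04447388212458646
dish_carrier 735 [array([ 475.9, -175.3]), array([95.3, 95.6]), np.float64(11.0)] mean [ 0.4753 -0.1745  0.0136]
  rods/high
   rod 0 [370.16666667 184.83333333]
   rod 0 [351.33333333 188.5       ]
   rod 0 [360. 194.]
   rod 0 [376. 199.]
   rod 0 [374.2 203.6]
   rod 0 [355.5 207. ]
   rod 0 [368. 212.]
reagent_caddy 618 [array([ 472.1, -430.1]), array([146.1,  55.5]), np.float64(3.8)] mean [ 0.4663 -0.4269  0.0179]
  rods/high
instrument_cassette 1058 [array([468.5,  66.2]), array([ 85.1, 149.1]), np.float64(87.2)] mean [0.469  0.0648 0.0153]
  rods/high
timer 395 [array([440.1, -57.9]), array([62.5, 68.4]), np.float64(89.0)] mean [ 0.4376 -0.0589  0.0243]
  rods/high
forceps depth 352 [array([464.8, 275.2]), array([128.5, 149.4]), np.float64(0.2)] mean [0.4739 0.2684 0.016 ]
forceps bright 98 [array([486. , 272.8]), array([ 36.6, 161.4]), np.float64(18.8)] mean [0.4903 0.2643 0.0175]
blue 32 [0.42821037 0.19179209 0.06402089] [0.43991997 0.20472002 0.07961599]
 tip 15 [0.42897501 0.19279733 0.07330731]
red 34 [ 0.45573386 -0.29416761  0.06354172] [ 0.4656029  -0.28489216  0.08068913]
 tip 18 [ 0.45682731 -0.29530052  0.07182396]
green 44 [ 0.50920223 -0.42159979  0.06443528] [ 0.52015147 -0.41316109  0.08405338]
 tip 20 [ 0.50950441 -0.42315302  0.07544437]
side blue 204 [0.43413377 0.20261148 0.05032498] [[0.42275579 0.19483601 0.03205683]
 [0.44446983 0.20875471 0.07424281]]
side red 109 [ 0.46175924 -0.27466938  0.04990738] [[ 0.45342056 -0.29502496  0.03255775]
 [ 0.47148041 -0.20517864  0.07397233]]
```

View pics/f.png

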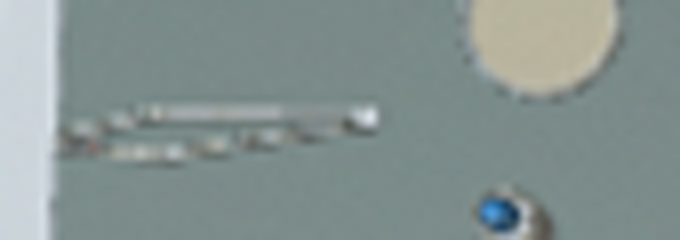

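```bash
cat > d.py <<'E'
import sys
from h import *
# d.py x y ztip yaw : shift to take from the measured pose, tool axes, cm; ztip nominal fingertip height
s=readout.state();T=rot(s['tool_rot']);t=[float(a) for a in sys.argv[1:]]
yaw=np.arctan2(T[1,0],T[0,0])
print('t',round(s['time_s'],2),'pos',np.round(s['eef_pos'],4),'tip',round(s['eef_pos'][2]-.1734,4),'yaw',round(yaw,3),'F',np.round(s['contact_force'],1),'open',round(s['opening'],4))
if t:
    d=np.array([t[0],t[1],t[2]+.1734])-s['eef_pos'];print('shift cm',np.round(T.T@d*100,2),'twist',round(yaw-t[3],3))
E
python3 -m jog '[[100,[49.2,-48.8,0],0.075],[100,[49.2,-48.8,0],0.075],[100,[49.2,-48.8,0],0.075],[100,[49.2,-48.8,0],0.075],[100,[49.2,-48.8,0],0.075],[100,[49.2,-48.8,0],0.075],[100,[49.2,-48.8,0],0.075],[100,[49.2,-48.8,0],0.075],[100,[49.2,-48.8,0],0.075],[100,[49.2,-48.8,0],0.075]]'
python3 d.py .523 -.054 .08 .185
```

```text
time_s: 2.4
eef_pos: [0.4898, -0.111, 0.4053]
tool_rot: [3.141, -0.001, 0.185]
contact_force: [1.2, 0.1, -0.4]
opening: 0.0849
t 2.4 pos [ 0.4898 -0.111   0.4053] tip 0.2319 yaw 0.185 F [ 1.2  0.1 -0.4] open 0.0849
shift cm [ 4.29 -5.01 15.19] twist -0.0
```

```bash
python3 -m jog '[[100,[4.3,-5,7],0],[100,[4.3,-5,12],0],[100,[4.3,-5,15],0],[100,[4.3,-5,15.2],0],[100,[4.3,-5,15.2],0],[100,[4.3,-5,15.2],0]]'
cat > tip.py <<'E'
from h import *
import sys
s=readout.state();e=s['eef_pos'];p=viewer.capture('side');W=world(p)
m=(abs(W[...,0]-e[0])<.08)&(abs(W[...,1]-e[1])<.08)&(W[...,2]<e[2]-.10)&(W[...,2]>.035)
w=W[m];print('open',s['opening'],'nominal tip',e[2]-.1734,'low',np.round(np.percentile(w[:,2],[0,.5,1,2,5]),4), 'x',w[:,0].mean()-e[0])
save(p,sys.argv[1],(220,140,420,290),4)
E
python3 tip.py s1.png; python3 -m jog '[[74,[0,0,0],0],[74,[0,0,0],0],[74,[0,0,0],0]]' ; python3 tip.py s2.png; python3 d.py .523 -.054 .02 .185
```

```text
time_s: 3.15
eef_pos: [0.5233, -0.0567, 0.2557]
tool_rot: [3.139, -0.005, 0.184]
contact_force: [-0.5, -0.3, 0.2]
opening: 0.0853
open 0.0853024401883909 nominal tip 0.08225108679020565 low [0.0352 0.0365 0.0374 0.0386 0.0437] x 0.043405390219093065
time_s: 3.58
eef_pos: [0.5223, -0.056, 0.2529]
tool_rot: [3.141, -0.0, 0.185]
contact_force: [-0.5, 0.0, -1.1]
opening: 0.0633
open 0.06326085734567956 nominal tip 0.07953546014002966 low [0.0354 0.0366 0.0376 0.0393 0.0444] x 0.04317923678043334
t 3.62 pos [ 0.5223 -0.0559  0.2528] tip 0.0794 yaw 0.185 F [-0.6  0.1 -0.4] open 0.0629
shift cm [ 0.11 -0.18  5.94] twist -0.0
```

View pics/s2.png

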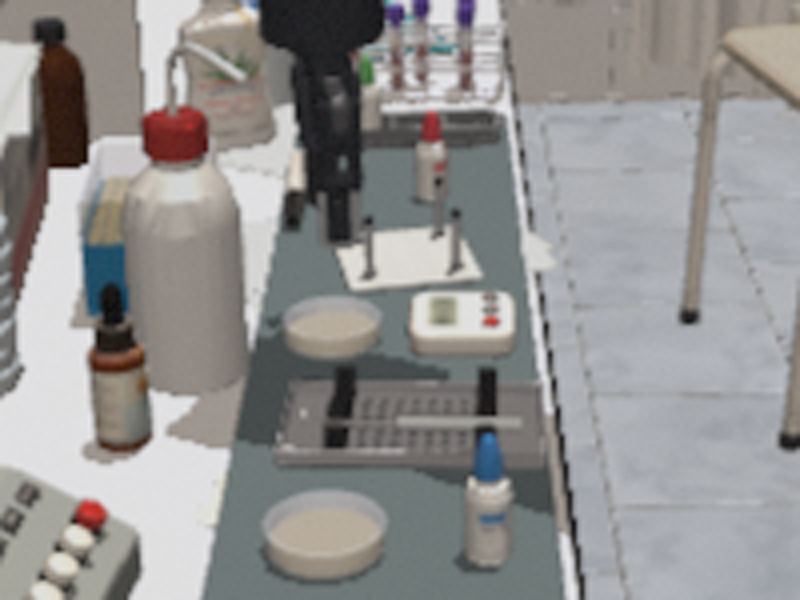

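Run:
```python
from h import *
p=viewer.capture('side');W=world(p)
for v in range(194,205): print(v,[(round(float(p['depth'][v,u]),2),int(p['pixels'][v,u].sum()),round(float(W[v,u,2]),3)) for u in (302,305,308)])
m=(abs(W[192:200,290:320,1]+.02)<.03);print(W[192:200,290:320][m][:,0].min(),W[192:200,290:320][m][:,0].max())
K=p['K'];Rm=rot(p['orientation']);o=p['origin']
r=Rm@np.array([(305-K[0][2])/K[0][0],(201-K[1][2])/K[1][1],1]);t=(-.02-o[1])/r[1];print(o+t*r)
```

```text
194 [(1.05, 125, 0.108), (1.06, 110, 0.105), (1.06, 292, 0.104)]
195 [(1.05, 133, 0.105), (1.05, 101, 0.105), (1.06, 287, 0.101)]
196 [(1.05, 140, 0.102), (1.05, 128, 0.102), (1.06, 285, 0.097)]
197 [(1.05, 131, 0.1), (1.06, 117, 0.097), (1.06, 282, 0.095)]
198 [(1.05, 120, 0.097), (1.05, 111, 0.098), (1.06, 281, 0.093)]
199 [(1.06, 149, 0.094), (1.06, 99, 0.093), (1.06, 286, 0.091)]
200 [(1.06, 212, 0.091), (1.06, 208, 0.088), (1.06, 292, 0.089)]
201 [(1.06, 294, 0.086), (1.06, 297, 0.086), (1.25, 492, 0.012)]
202 [(1.26, 341, 0.006), (1.24, 574, 0.014), (1.24, 630, 0.012)]
203 [(1.25, 351, 0.009), (1.24, 642, 0.013), (1.24, 656, 0.013)]
204 [(1.25, 353, 0.007), (1.23, 590, 0.013), (1.23, 652, 0.013)]
0.5068395932502336 0.5292012647887485
[ 0.51487953 -0.02        0.08515886]
```

```bash
python3 -m jog '[[100,[0.2,-0.15,3],0],[100,[0.2,-0.15,5.5],0],[100,[0.2,-0.15,6.8],0],[100,[0.2,-0.15,7.2],0],[100,[0.2,-0.15,7.2],0],[50,[0.2,-0.15,7.2],0],[50,[0.2,-0.15,7.2],0],[50,[0.2,-0.15,7.2],0],[50,[0.2,-0.15,7.2],0],[50,[0.2,-0.15,7.2],0]]' 30; python3 d.py .479 -.175 .06 .185
```

```text
time_s: 4.92
eef_pos: [0.5247, -0.0543, 0.1821]
tool_rot: [3.141, -0.002, 0.185]
contact_force: [-0.3, 1.2, 5.6]
opening: 0.0586
t 4.92 pos [ 0.5247 -0.0543  0.1821] tip 0.0087 yaw 0.185 F [-0.3  1.2  5.6] open 0.0586
shift cm [-6.69 11.03 -5.14] twist -0.0
```

```bash
python3 -m jog '[[50,[0,0,-1],0],[50,[0,0,-4],0],[50,[0,0,-8],0],[50,[0,0,-8],0],[50,[-2,3,-8],0],[50,[-4.5,7.5,-8],0],[50,[-6.7,11,-8],0],[50,[-6.7,11,-8],0],[50,[-6.7,11,-8],0],[50,[-6.7,11,-8],0]]'; python3 d.py .479 -.175 .06 .185
python3 - <<'E'
from h import *
p=viewer.capture('top');save(p,'c1.png',(330,160,400,230),7);p=viewer.capture('side');save(p,'c2.png',(270,150,370,230),7)
a=cv2.imread('pics/c1.png');b=cv2.imread('pics/c2.png');b=cv2.resize(b,(0,0),fx=.6,fy=.6);a=cv2.resize(a,(340,336));b=cv2.resize(b,(420,336));cv2.imwrite('pics/c3.png',np.hstack([a,b]))
E
```

```text
time_s: 6.18
eef_pos: [0.4784, -0.1735, 0.2602]
tool_rot: [-3.141, 0.001, 0.186]
contact_force: [-0.2, 0.4, -0.9]
opening: 0.0583
t 6.17 pos [ 0.4784 -0.1735  0.2602] tip 0.0868 yaw 0.186 F [-0.2  0.4 -0.9] open 0.0583
shift cm [0.03 0.16 2.68] twist 0.001
```

View pics/c3.png

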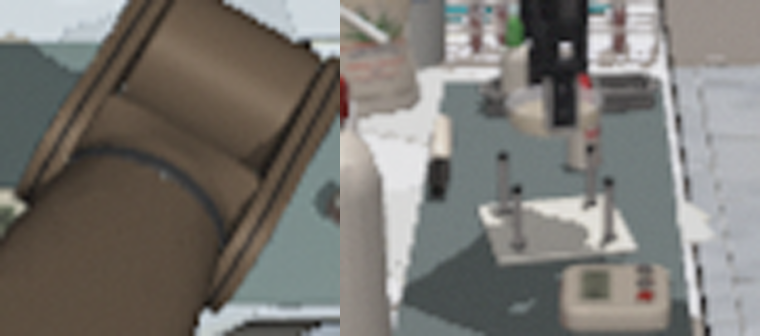

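```bash
python3 -m jog '[[50,[0,0.16,2.5],0],[50,[0,0.16,4.5],0],[50,[0,0.16,6],0],[50,[0,0.16,6.8],0],[50,[0,0.16,7.1],0],[50,[0,0.16,7.2],0],[50,[0,0.16,7.25],0],[50,[0,0.16,7.25],0]]'; python3 d.py .479 -.175 .0137 .185
```

```text
time_s: 7.28
eef_pos: [0.4788, -0.1762, 0.1887]
tool_rot: [3.141, -0.001, 0.185]
contact_force: [0.2, -0.6, -0.4]
opening: 0.0582
t 7.28 pos [ 0.4788 -0.1762  0.1887] tip 0.0153 yaw 0.185 F [ 0.2 -0.6 -0.4] open 0.0582
shift cm [ 0.04 -0.12  0.16] twist -0.0
```

```bash
python3 -m jog '[[50,[0,0,0.05],0],[50,[0,0,0.1],0],[50,[0,0,0.1],0]]'; python3 d.py .479 -.175 .0137 .185
```

```text
time_s: 7.65
eef_pos: [0.4786, -0.1761, 0.1872]
tool_rot: [-3.142, 0.0, 0.185]
contact_force: [0.4, -0.6, -0.5]
opening: 0.0588
t 7.65 pos [ 0.4786 -0.1761  0.1872] tip 0.0138 yaw 0.185 F [ 0.4 -0.6 -0.5] open 0.0588
shift cm [ 0.06 -0.1   0.01] twist -0.0
```

```bash
python3 -m jog '[[50,[0,0,0.05],0],[50,[0,0,0.1],0],[50,[0,0,0.1],0]]'; python3 -m jog '[[50,[0,0,0.05],0],[50,[0,0,0.1],0],[50,[0,0,0.1],0]]'
```

```text
time_s: 8.02
eef_pos: [0.4788, -0.1762, 0.187]
tool_rot: [-3.141, 0.001, 0.185]
contact_force: [-2.5, 1.2, 5.8]
opening: 0.0585
time_s: 8.4
eef_pos: [0.4789, -0.1762, 0.187]
tool_rot: [-3.141, 0.001, 0.185]
contact_force: [-4.6, 2.4, 13.0]
opening: 0.0583
```

```bash
python3 -m jog '[[50,[0,0,-0.1],0],[73,[0,0,-0.1],0],[80,[0,0,-0.1],0],[100,[0,0,-0.1],0],[100,[0,0,-0.1],0],[100,[0,0,-1],0],[100,[0,0,-4],0],[100,[0,0,-8],0],[100,[0,0,-11],0],[100,[0,0,-11],0]]'; python3 d.py .515 .187 .09 .185;  python3 - <<'E'
from h import *
p=viewer.capture('side');save(p,'c4.png',(270,150,370,230),5)
E
```

```text
time_s: 9.65
eef_pos: [0.4796, -0.1766, 0.2988]
tool_rot: [3.137, -0.006, 0.185]
contact_force: [-0.1, 0.5, -0.4]
opening: 0.0855
t 9.65 pos [ 0.4796 -0.1766  0.2988] tip 0.1254 yaw 0.185 F [-0.1  0.5 -0.4] open 0.0855
shift cm [ 10.15 -35.11   3.42] twist -0.0
```

View pics/c4.png

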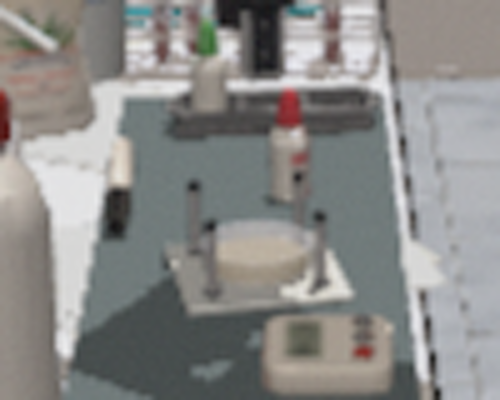

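The dish lies flat between the rods (crop 260,255). Next is the second dish.

```bash
python3 -m jog '[[100,[10.1,-35.1,0],0],[100,[10.1,-35.1,0],0],[100,[10.1,-35.1,1],0],[100,[10.1,-35.1,2],0],[100,[10.1,-35.1,4],0],[100,[10.1,-35.1,6],0],[100,[10.1,-35.1,7],0],[100,[10.1,-35.1,7],0],[100,[10.1,-35.1,7],0]]'; python3 d.py .515 .187 .0065 .185
```

```text
time_s: 10.82
eef_pos: [0.5137, 0.1864, 0.2255]
tool_rot: [3.141, -0.0, 0.183]
contact_force: [0.0, -0.2, 0.1]
opening: 0.0852
t 10.82 pos [0.5137 0.1864 0.2255] tip 0.0521 yaw 0.183 F [ 0.  -0.2  0.1] open 0.0852
shift cm [ 0.14 -0.04  4.56] twist -0.002
```

```bash
python3 -m jog '[[100,[0.1,0,2],0],[100,[0.1,0,3.5],0],[100,[0.1,0,4.3],0],[100,[0.1,0,4.5],0],[100,[0.1,0,4.5],0],[50,[0.1,0,4.5],0],[50,[0.1,0,4.5],0],[50,[0.1,0,4.5],0],[50,[0.1,0,4.5],0],[50,[0.1,0,4.5],0]]'; python3 d.py .515 .187 .0065 .185; python3 -m jog '[[50,[0,0,-1],0],[50,[0,0,-4],0],[50,[0,0,-9],0],[50,[0,0,-10],0],[50,[0,0,-10],0]]'; python3 d.py .479 -.176 .11 .185
```

```text
time_s: 12.08
eef_pos: [0.5149, 0.1878, 0.1811]
tool_rot: [-3.142, -0.002, 0.185]
contact_force: [-0.7, -0.5, 5.3]
opening: 0.059
t 12.07 pos [0.5149 0.1878 0.1811] tip 0.0077 yaw 0.185 F [-0.7 -0.5  5.3] open 0.059
shift cm [-0.    0.08  0.12] twist -0.0
time_s: 12.7
eef_pos: [0.5143, 0.1877, 0.2806]
tool_rot: [3.142, -0.001, 0.185]
contact_force: [-0.7, -0.2, -0.5]
opening: 0.0588
t 12.7 pos [0.5143 0.1877 0.2806] tip 0.1072 yaw 0.185 F [-0.7 -0.2 -0.5] open 0.0588
shift cm [-10.15  35.1   -0.29] twist -0.0
```

```bash
python3 -m jog '[[50,[-1.5,5,0],0],[50,[-3.2,11,0],0],[50,[-4.9,17,0],0],[50,[-6.6,23,0],0],[50,[-8.3,29,0],0],[50,[-9.5,33,0],0],[50,[-10.1,35.1,0],0],[50,[-10.1,35.1,0],0],[50,[-10.1,35.1,0],0]]'; python3 d.py .479 -.176 .0285 .185
```

```text
time_s: 13.82
eef_pos: [0.4791, -0.1751, 0.2786]
tool_rot: [-3.139, 0.002, 0.185]
contact_force: [1.1, 0.1, -0.4]
opening: 0.0585
t 13.82 pos [ 0.4791 -0.1751  0.2786] tip 0.1052 yaw 0.185 F [ 1.1  0.1 -0.4] open 0.0585
shift cm [-0.01  0.1   7.67] twist -0.0
```

```bash
python3 -m jog '[[50,[0,0.1,2.5],0],[50,[0,0.1,4.5],0],[50,[0,0.1,6],0],[50,[0,0.1,7],0],[50,[0,0.1,7.4],0],[50,[0,0.1,7.6],0],[50,[0,0.1,7.6],0],[50,[0,0.1,7.6],0]]'; python3 -m jog '[[50,[0,0,0.05],0],[50,[0,0,0.1],0],[50,[0,0,0.1],0]]'; python3 d.py .479 -.176 .0267 .185
```

```text
time_s: 14.82
eef_pos: [0.48, -0.1771, 0.2048]
tool_rot: [3.141, -0.001, 0.185]
contact_force: [0.1, 0.4, -0.1]
opening: 0.0586
time_s: 15.2
eef_pos: [0.4798, -0.1769, 0.2032]
tool_rot: [-3.142, 0.0, 0.185]
contact_force: [0.3, -0.8, -1.0]
opening: 0.0585
t 15.2 pos [ 0.4798 -0.1769  0.2032] tip 0.0298 yaw 0.185 F [ 0.3 -0.8 -1. ] open 0.0585
shift cm [-0.06 -0.1   0.31] twist -0.0
```

```bash
python3 -m jog '[[50,[0,0,0.1],0],[50,[0,0,0.2],0],[50,[0,0,0.25],0],[50,[0,0,0.25],0]]'; python3 -m jog '[[50,[0,0,0.05],0],[50,[0,0,0.1],0],[50,[0,0,0.1],0]]'
```

```text
time_s: 15.7
eef_pos: [0.4798, -0.1769, 0.2007]
tool_rot: [3.142, 0.0, 0.185]
contact_force: [0.1, 0.1, -0.7]
opening: 0.0583
time_s: 16.08
eef_pos: [0.48, -0.177, 0.2006]
tool_rot: [-3.141, 0.001, 0.185]
contact_force: [-2.6, 1.4, 6.6]
opening: 0.0585
```

```bash
python3 -m jog '[[50,[0,0,-0.05],0],[73,[0,0,-0.1],0],[80,[0,0,-0.1],0],[100,[0,0,-0.1],0],[100,[0,0,-0.1],0],[100,[0,0,-1],0],[100,[0,0,-4],0],[100,[0,0,-8],0],[100,[0,0,-10],0],[100,[0,0,-10],0]]'; python3 d.py .432 .191 .11 .10
```

```text
time_s: 17.32
eef_pos: [0.4804, -0.1772, 0.3024]
tool_rot: [3.138, -0.004, 0.185]
contact_force: [-0.1, 0.5, -0.0]
opening: 0.0854
t 17.32 pos [ 0.4804 -0.1772  0.3024] tip 0.129 yaw 0.185 F [-0.1  0.5 -0. ] open 0.0854
shift cm [  2.   -37.09   1.77] twist 0.085
```

```bash
python3 -m jog '[[100,[2,-37,0],0.085],[100,[2,-37,0],0.085],[100,[2,-37,0],0.085],[100,[2,-37,0],0.085],[100,[2,-37,0],0.085],[100,[2,-37,0],0.085],[100,[2,-37,0],0.085],[100,[2,-37,0],0.085]]'
python3 - <<'E'
from h import *
s=viewer.capture('side');t=viewer.capture('top')
save(t,'k1.png',(350,170,480,230),6);save(s,'k2.png',(280,150,350,230),5)
a=cv2.imread('pics/k1.png');b=cv2.imread('pics/k2.png');b=cv2.resize(b,(420,480));b2=np.zeros((480,780,3),np.uint8);b2[:360]=a
cv2.imwrite('pics/k3.png',a)
W=world(t)
m=(W[...,0]>.38)&(W[...,0]<.55)&(W[...,1]>-.48)&(W[...,1]<-.38)&(W[...,2]>.018)&(W[...,2]<.032)
r=cv2.minAreaRect(W[m][:,:2].astype(np.float32)*1000);print(m.sum(),r,W[m].mean(0))
A=W[m][:,:2];c=np.cov((A-A.mean(0)).T);print('pca',np.degrees(np.arctan2(*np.linalg.eigh(c)[1][::-1,1])))
E
python3 d.py .432 .191 .0276 .10
```

```text
time_s: 18.32
eef_pos: [0.4311, 0.1904, 0.2987]
tool_rot: [3.141, 0.002, 0.101]
contact_force: [0.5, -0.3, -0.2]
opening: 0.0853
274 ((468.8919677734375, -426.79071044921875), (141.24542236328125, 48.34100341796875), 1.9585522413253784) [ 0.46934628 -0.42555837  0.02413848]
pca -176.2592114756586
t 18.43 pos [0.4316 0.1894 0.2991] tip 0.1257 yaw 0.098 F [ 0.1  0.7 -0.7] open 0.0857
shift cm [ 0.07 -0.16  9.81] twist -0.002
```

View pics/k3.png

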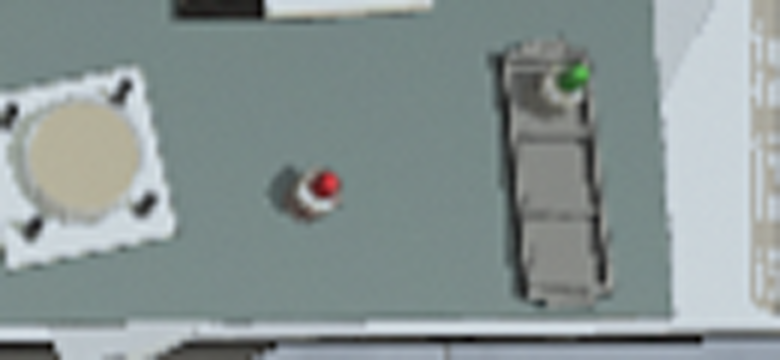

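Run:
```python
from h import *
t=viewer.capture('top');K=np.array(t['K']);Rm=rot(t['orientation']);o=np.array(t['origin'])
def ray(u,v,z):
    r=Rm@np.array([(u-K[0,2])/K[0,0],(v-K[1,2])/K[1,1],1]);return o+r*(z-o[2])/r[2]
W=world(t)
for r in spotter.masks_of(t,'dish_1')[:2]:
    print(r['score'],r['uv'],ray(*r['uv'],.043),W[r['region']].mean(0))
off=ray(363.7,196,.043);print('disc',off)
print('mid',ray(442.8,199.5,.025),'end',ray(443.8,212.3,.025))
print('green tip px',ray(350+575/6,170+75/6,.072), 'red tip',ray(350+326/6,170+184/6,.072))
# forceps ends
print('forceps',ray(187.5,202.3,.014),ray(227.2,199.7,.014))
```

```text
0.57 [362.7, 193.0] [ 0.48675854 -0.17497231  0.043     ] [ 0.47663016 -0.17595406  0.05167768]
disc [ 0.47731345 -0.17782934  0.043     ]
mid [ 0.46634029 -0.42820425  0.025     ] end [ 0.42584488 -0.42912239  0.025     ]
green tip px [ 0.51168754 -0.42652987  0.072     ] red tip [ 0.45712288 -0.29747578  0.072     ]
forceps [0.46782439 0.37403826 0.014     ] [0.474735   0.24981487 0.014     ]
```

```bash
python3 -m jog '[[100,[0,-0.1,4],0],[100,[0,-0.1,7.5],0],[100,[0,-0.1,9.3],0],[100,[0,-0.1,9.7],0],[100,[0,-0.1,9.7],0],[20,[0,-0.1,9.7],0],[20,[0,-0.1,9.7],0],[20,[0,-0.1,9.7],0],[20,[0,-0.1,9.7],0],[20,[0,-0.1,9.7],0]]' 30; python3 -m jog '[[20,[0,0,0],0],[20,[0,0,0],0],[20,[0,0,0],0]]'
```

```text
time_s: 19.77
eef_pos: [0.4316, 0.1916, 0.2032]
tool_rot: [-3.141, -0.001, 0.1]
contact_force: [-0.4, -0.5, 2.1]
opening: 0.023
time_s: 20.15
eef_pos: [0.4316, 0.1916, 0.2032]
tool_rot: [-3.141, -0.001, 0.1]
contact_force: [-0.5, 0.9, 5.6]
opening: 0.0229
```

```bash
python3 -m jog '[[20,[0,0,-1],0],[20,[0,0,-4],0],[20,[0,0,-8],0],[20,[0,0,-10.5],0],[20,[0,0,-10.5],0],[20,[0,0,-10.5],0]]'; python3 d.py .470 -.4278 .13 .074
```

```text
time_s: 20.9
eef_pos: [0.4308, 0.1913, 0.3064]
tool_rot: [3.141, 0.002, 0.1]
contact_force: [-0.1, -0.1, -0.5]
opening: 0.023
t 20.9 pos [0.4308 0.1913 0.3064] tip 0.133 yaw 0.1 F [-0.1 -0.1 -0.5] open 0.023
shift cm [-2.26 61.99  0.32] twist 0.026
```

```bash
python3 -m jog '[[20,[-0.1,4,0],0],[20,[-0.4,10,0],0],[20,[-0.6,16,0],0],[20,[-0.8,22,0],0],[20,[-1,28,0],0],[20,[-1.2,34,0],0],[20,[-1.5,40,0],0.01],[20,[-1.7,46,0],0.026],[20,[-1.9,52,0],0.026],[20,[-2.1,57,0],0.026]]';python3 -m jog '[[20,[-0.1,3,0],0],[20,[-0.2,4.5,0],0],[20,[-0.2,5,0],0],[20,[-0.2,5,0],0]]'; python3 d.py .470 -.4278 .036 .074
```

```text
time_s: 22.15
eef_pos: [0.4666, -0.3798, 0.3051]
tool_rot: [-3.139, 0.002, 0.073]
contact_force: [0.4, -0.5, 0.1]
opening: 0.0228
time_s: 22.65
eef_pos: [0.469, -0.427, 0.307]
tool_rot: [-3.14, 0.001, 0.074]
contact_force: [-0.5, 1.1, -0.1]
opening: 0.0227
t 22.65 pos [ 0.469 -0.427  0.307] tip 0.1336 yaw 0.074 F [-0.5  1.1 -0.1] open 0.0227
shift cm [0.1  0.1  9.76] twist 0.0
```

```bash
python3 -m jog '[[20,[0.1,0.1,3],0],[20,[0.1,0.1,5.5],0],[20,[0.1,0.1,7.5],0],[20,[0.1,0.1,8.7],0],[20,[0.1,0.1,9.3],0],[20,[0.1,0.1,9.6],0],[20,[0.1,0.1,9.7],0],[20,[0.1,0.1,9.7],0]]'; python3 -m jog '[[20,[0,0,0.05],0],[20,[0,0,0.1],0],[20,[0,0,0.1],0]]'; python3 d.py .470 -.4278 .0338 .074
```

```text
time_s: 23.65
eef_pos: [0.4701, -0.4289, 0.2113]
tool_rot: [3.141, -0.001, 0.074]
contact_force: [-0.3, -0.2, 0.6]
opening: 0.023
time_s: 24.02
eef_pos: [0.47, -0.4287, 0.2097]
tool_rot: [-3.142, 0.0, 0.074]
contact_force: [-0.4, 0.4, -0.2]
opening: 0.0231
t 24.02 pos [ 0.47   -0.4287  0.2097] tip 0.0363 yaw 0.074 F [-0.4  0.4 -0.2] open 0.0231
shift cm [ 0.01 -0.09  0.25] twist -0.0
```

```bash
python3 -m jog '[[20,[0,0,0.1],0],[20,[0,0,0.2],0],[20,[0,0,0.2],0],[20,[0,0,0.2],0]]'; python3 -m jog '[[20,[0,0,0.05],0],[20,[0,0,0.1],0],[20,[0,0,0.1],0]]'
```

```text
time_s: 24.52
eef_pos: [0.47, -0.4287, 0.2077]
tool_rot: [-3.142, 0.0, 0.074]
contact_force: [0.6, -0.3, 0.1]
opening: 0.0227
time_s: 24.9
eef_pos: [0.4701, -0.4288, 0.2073]
tool_rot: [3.141, -0.0, 0.074]
contact_force: [-1.0, 1.9, 2.4]
opening: 0.0227
```

Run:
```python
from h import *
s=viewer.capture('side');save(s,'b1.png',(285,140,365,200),8)
```

```text
(no output)
```

View pics/b1.png

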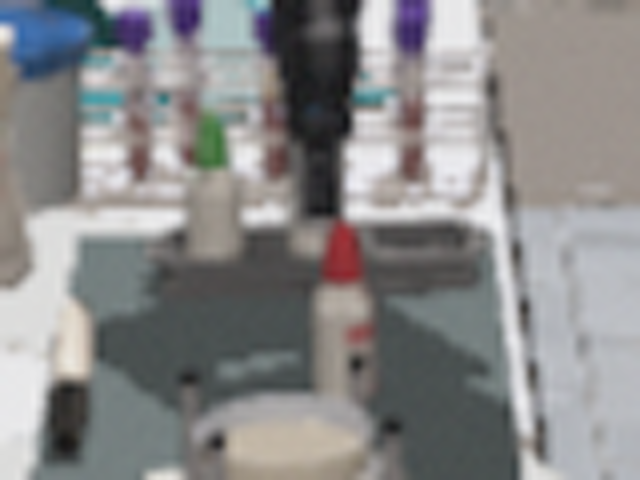

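Contact came at the predicted height, with the bottle in the middle bay between the green bottle and the free bay. Releasing.

```bash
python3 -m jog '[[30,[0,0,-0.05],0],[45,[0,0,-0.05],0],[80,[0,0,-0.05],0],[80,[0,0,-0.05],0],[80,[0,0,-2],0],[80,[0,0,-6],0],[80,[0,0,-10],0],[80,[0,0,-10],0],[80,[0,0,-10],0]]'; python3 d.py .460 -.2965 .0276 .074
```

```text
time_s: 26.08
eef_pos: [0.4699, -0.4286, 0.3073]
tool_rot: [3.141, -0.0, 0.074]
contact_force: [-0.6, 0.7, -0.4]
opening: 0.0683
t 26.07 pos [ 0.4699 -0.4286  0.3073] tip 0.1339 yaw 0.074 F [-0.6  0.7 -0.4] open 0.0683
shift cm [ -0.02 -13.25  10.62] twist -0.0
```

```bash
python3 -m jog '[[80,[0,-6,0],0],[80,[0,-12,0],0],[80,[0,-13.2,0],0],[80,[0,-13.2,3],0],[80,[0,-13.2,7],0],[80,[0,-13.2,9.7],0],[80,[0,-13.2,10.5],0],[80,[0,-13.2,10.5],0],[20,[0,-13.2,10.5],0],[20,[0,-13.2,10.5],0]]'; python3 -m jog '[[20,[0,0,0],0],[20,[0,0,0],0],[20,[0,0,0],0],[20,[0,0,0],0]]'; python3 -m jog '[[20,[0,0,-1],0],[20,[0,0,-4],0],[20,[0,0,-8],0],[20,[0,0,-10.5],0],[20,[0,0,-10.5],0],[20,[0,0,-10.5],0]]'; python3 d.py .428 -.431 .13 .074
```

```text
time_s: 27.32
eef_pos: [0.4607, -0.2975, 0.2031]
tool_rot: [3.14, -0.002, 0.074]
contact_force: [-0.7, 0.7, -0.2]
opening: 0.0327
time_s: 27.82
eef_pos: [0.4607, -0.2974, 0.2029]
tool_rot: [3.14, -0.001, 0.074]
contact_force: [-0.4, 1.3, 5.7]
opening: 0.0226
time_s: 28.58
eef_pos: [0.4598, -0.2966, 0.3054]
tool_rot: [-3.14, 0.001, 0.074]
contact_force: [-0.9, 0.8, -0.1]
opening: 0.0233
t 28.57 pos [ 0.4598 -0.2966  0.3054] tip 0.132 yaw 0.074 F [-0.9  0.8 -0.1] open 0.0233
shift cm [-4.16 13.16  0.18] twist -0.0
```

```bash
python3 -m jog '[[20,[-1.3,4,0],0],[20,[-2.8,9,0],0],[20,[-3.9,12.4,0],0],[20,[-4.1,13.1,0],0],[20,[-4.1,13.1,0],0],[20,[-4.1,13.1,0],0]]'; python3 -m jog '[[20,[0,0,3],0],[20,[0,0,5.5],0],[20,[0,0,7.5],0],[20,[0,0,8.7],0],[20,[0,0,9.3],0],[20,[0,0,9.5],0],[20,[0,0,9.5],0],[20,[0,0,9.5],0]]'; python3 d.py .428 -.431 .0335 .074
```

```text
time_s: 29.32
eef_pos: [0.4293, -0.4295, 0.3058]
tool_rot: [-3.14, 0.001, 0.075]
contact_force: [-0.2, 0.3, -0.7]
opening: 0.0228
time_s: 30.32
eef_pos: [0.4292, -0.431, 0.2125]
tool_rot: [3.14, -0.001, 0.074]
contact_force: [0.7, 0.8, 0.7]
opening: 0.023
t 30.32 pos [ 0.4292 -0.431   0.2125] tip 0.0391 yaw 0.074 F [0.7 0.8 0.7] open 0.023
shift cm [-0.12 -0.01  0.56] twist -0.0
```

Run:
```python
from h import *
s=viewer.capture('side');save(s,'b2.png',(285,140,365,200),8)
```

```text
(no output)
```

View pics/b2.png

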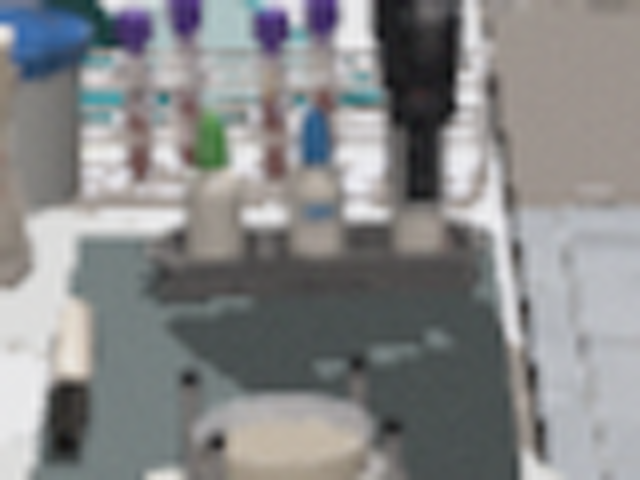

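The three bottles are evenly spaced at columns 213, 316 and 420, all inside the bays. Lowering the red one.

```bash
python3 -m jog '[[20,[0,0,0.2],0],[20,[0,0,0.35],0],[20,[0,0,0.45],0],[20,[0,0,0.45],0],[20,[0,0,0.45],0]]'; python3 -m jog '[[20,[0,0,0.05],0],[20,[0,0,0.1],0],[20,[0,0,0.1],0]]'
```

```text
time_s: 31.0
eef_pos: [0.4291, -0.4307, 0.2072]
tool_rot: [-3.141, 0.0, 0.074]
contact_force: [0.1, -0.2, 0.6]
opening: 0.0229
time_s: 31.38
eef_pos: [0.4292, -0.4308, 0.2069]
tool_rot: [-3.142, 0.0, 0.074]
contact_force: [-1.4, 2.7, 5.5]
opening: 0.0228
```

```bash
python3 -m jog '[[30,[0,0,-0.05],0],[45,[0,0,-0.05],0],[80,[0,0,-0.05],0],[80,[0,0,-0.05],0],[80,[0,0,-2],0],[80,[0,0,-6],0],[80,[0,0,-10],0],[80,[0,0,-10],0],[80,[0,0,-10],0]]'; python3 d.py .4735 .313 .13 1.626
```

```text
time_s: 32.5
eef_pos: [0.429, -0.4306, 0.3068]
tool_rot: [3.141, -0.0, 0.074]
contact_force: [-0.3, 0.9, 0.5]
opening: 0.0685
t 32.5 pos [ 0.429  -0.4306  0.3068] tip 0.1334 yaw 0.074 F [-0.3  0.9  0.5] open 0.0685
shift cm [  9.92 -73.83   0.3 ] twist -1.552
```

```bash
python3 -m jog '[[70,[9.9,-73.8,0],-0.18],[70,[9.9,-73.8,0],-0.36],[70,[9.9,-73.8,0],-0.54],[70,[9.9,-73.8,0],-0.72],[70,[9.9,-73.8,0],-0.9],[70,[9.9,-73.8,0],-1.08],[70,[9.9,-73.8,0],-1.26],[70,[9.9,-73.8,0],-1.44],[70,[9.9,-73.8,0],-1.55],[70,[9.9,-73.8,0],-1.55]]'; python3 d.py .4735 .313 .13 1.626
```

```text
time_s: 33.75
eef_pos: [0.4654, 0.1951, 0.3048]
tool_rot: [-3.139, 0.001, 1.625]
contact_force: [0.8, -0.6, -0.2]
opening: 0.0597
t 33.75 pos [0.4654 0.1951 0.3048] tip 0.1314 yaw 1.625 F [ 0.8 -0.6 -0.2] open 0.0597
shift cm [11.72  1.44  0.13] twist -0.001
```

```bash
python3 -m jog '[[70,[6,0.8,0],0],[70,[11,1.4,1],0],[70,[11.7,1.4,4],0],[70,[11.7,1.4,7],0],[70,[11.7,1.4,8],0],[70,[11.7,1.4,8],0],[70,[11.7,1.4,8],0]]'; python3 d.py .4735 .313 .007 1.626
python3 - <<'E'
from h import *
s=viewer.capture('side');save(s,'g1.png',(260,200,380,320),5)
t=viewer.capture('top');save(t,'g2.png',(170,170,250,230),5)
a=cv2.imread('pics/g1.png')[:, :400];a=cv2.imread('pics/g1.png');b=np.zeros((600,200,3),np.uint8);b=cv2.imread('pics/g2.png');b=cv2.resize(b,(200,150));a[:150,:200]=b;cv2.imwrite('pics/g3.png',a)
E
```

```text
time_s: 34.62
eef_pos: [0.4746, 0.3107, 0.2274]
tool_rot: [3.14, -0.001, 1.623]
contact_force: [-0.3, 0.6, -0.1]
opening: 0.0595
t 34.62 pos [0.4746 0.3107 0.2274] tip 0.054 yaw 1.623 F [-0.3  0.6 -0.1] open 0.0595
shift cm [ 0.23 -0.11  4.7 ] twist -0.003
```

View pics/g3.png

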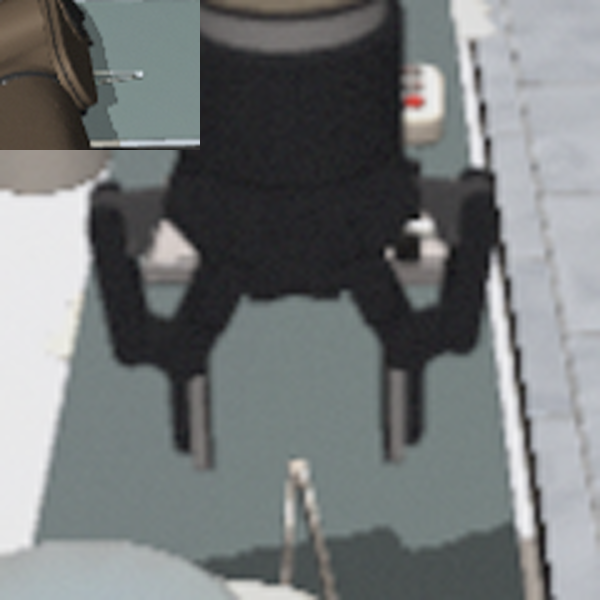

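Run:
```python
from h import *
t=viewer.capture('side');K=np.array(t['K']);Rm=rot(t['orientation']);o=np.array(t['origin'])
def ray(u,v,z):
    r=Rm@np.array([(u-K[0,2])/K[0,0],(v-K[1,2])/K[1,1],1]);return o+r*(z-o[2])/r[2]
print(ray(319.8,292,.014),ray(260+308/5,200+590/5,.013))
W=world(t);d=t['depth'];b=t['pixels'].astype(int)
# finger tip px centre
print(W[291,[299,300,301,302]],W[291,[337,339,340]])
# cassette from earlier: re-measure edges in side
```

```text
[0.4766189  0.25483573 0.014     ] [0.47234524 0.33126883 0.013     ]
[[0.5102645  0.32349402 0.06446338]
 [0.50823321 0.32712692 0.06697135]
 [0.50669397 0.32499105 0.06546706]
 [0.51150847 0.2424223  0.00801501]] [[0.44482232 0.31939612 0.06089617]
 [0.44141728 0.32179278 0.0625282 ]
 [0.43778057 0.24085844 0.00612232]]
```

```bash
python3 -m jog '[[70,[0.35,-0.15,2],0],[70,[0.35,-0.15,3.5],0],[70,[0.35,-0.15,4.2],0],[70,[0.35,-0.15,4.4],0],[70,[0.35,-0.15,4.4],0]]'; python3 d.py .473 .3145 .0095 1.628
```

```text
time_s: 35.4
eef_pos: [0.4725, 0.3142, 0.1822]
tool_rot: [-3.142, 0.0, 1.624]
contact_force: [0.2, -0.3, -0.6]
opening: 0.06
t 35.4 pos [0.4725 0.3142 0.1822] tip 0.0088 yaw 1.624 F [ 0.2 -0.3 -0.6] open 0.06
shift cm [ 0.03  0.05 -0.07] twist -0.004
```

```bash
python3 -m jog '[[10,[0,0.05,0],0],[10,[0,0.05,0],0],[10,[0,0.05,0],0],[10,[0,0.05,0],0],[10,[0,0.05,0],0],[10,[0,0.05,0],0],[10,[0,0.05,0],0]]' 35; python3 -m jog '[[10,[0,0,-0.5],0],[10,[0,0,-2],0],[10,[0,0,-5],0],[10,[0,0,-8],0],[10,[0,0,-9],0],[10,[0,0,-9],0]]';python3 d.py .469 .05 .10 .05
python3 - <<'E'
from h import *
s=viewer.capture('side');save(s,'h1.png',(220,160,400,320),4)
E
```

```text
time_s: 36.28
eef_pos: [0.4732, 0.3143, 0.1828]
tool_rot: [3.14, -0.0, 1.624]
contact_force: [0.7, -0.5, 5.3]
opening: 0.0153
time_s: 37.02
eef_pos: [0.4728, 0.3142, 0.2729]
tool_rot: [3.14, -0.0, 1.624]
contact_force: [-0.3, -0.1, 0.4]
opening: 0.0151
t 37.02 pos [0.4728 0.3142 0.2729] tip 0.0995 yaw 1.624 F [-0.3 -0.1  0.4] open 0.0151
shift cm [-26.36  -1.78  -0.07] twist 1.574
```

View pics/h1.png

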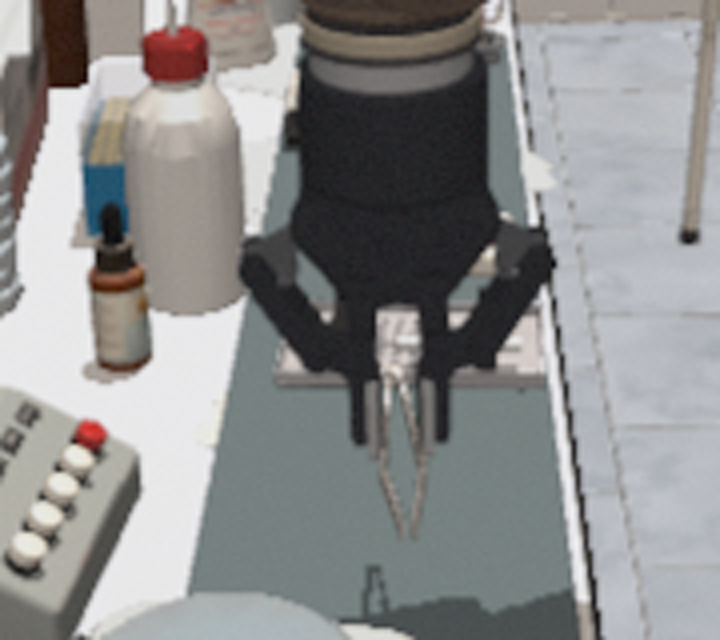

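Run:
```python
from h import *
t=viewer.capture('side');K=np.array(t['K']);Rm=rot(t['orientation']);o=np.array(t['origin']);W=world(t)
def ray(u,v,z):
    r=Rm@np.array([(u-K[0,2])/K[0,0],(v-K[1,2])/K[1,1],1]);return o+r*(z-o[2])/r[2]
print(ray(322.5,294.4,.104),W[288:296,322])
for u,v in ((320,237),(320,245),(320,250),(322,257)):print(u,v,W[v,u],t['pixels'][v,u])
```

```text
[0.46835897 0.38993709 0.104     ] [[0.4728284  0.23075695 0.00651165]
 [0.47277424 0.23490804 0.00703285]
 [0.47272383 0.23889054 0.00745892]
 [0.47272177 0.24091908 0.00654537]
 [0.47265365 0.24557957 0.00748071]
 [0.47267028 0.24684329 0.00605449]
 [0.47264267 0.24986199 0.00587031]
 [0.47259205 0.25377975 0.00633834]]
320 237 [0.47956968 0.02875211 0.01235006] [118 113 112]
320 245 [0.47830622 0.093365   0.02651949] [213 212 209]
320 250 [0.47881601 0.08536829 0.0092029 ] [203 195 192]
322 257 [0.47401589 0.11413186 0.00785691] [128 130 128]
```

```bash
python3 d.py .470 .052 .10 -.05; python3 -m jog '[[10,[-2,0,0],0.16],[10,[-5,-0.3,0],0.34],[10,[-8,-0.5,0],0.52],[10,[-11.5,-0.7,0],0.7],[10,[-15,-1,0],0.88],[10,[-18.5,-1.2,0],1.06],[10,[-22,-1.5,0],1.24],[10,[-25,-1.6,0],1.42],[10,[-26,-1.7,0],1.58],[10,[-26.2,-1.7,0],1.674]]'; python3 -m jog '[[10,[0,0,0],0],[10,[0,0,0],0]]'; python3 d.py .470 .052 .10 -.05
python3 - <<'E'
from h import *
s=viewer.capture('side');save(s,'h2.png',(260,180,390,270),6)
E
```

```text
t 37.12 pos [0.4723 0.3139 0.271 ] tip 0.0976 yaw 1.624 F [-0.8  0.7 -0.6] open 0.015
shift cm [-26.15  -1.62  -0.22] twist 1.674
time_s: 38.38
eef_pos: [0.4692, 0.0508, 0.2706]
tool_rot: [-3.141, 0.003, -0.055]
contact_force: [-0.4, 0.7, 0.4]
opening: 0.0153
time_s: 38.62
eef_pos: [0.4695, 0.0518, 0.2714]
tool_rot: [-3.141, 0.002, -0.049]
contact_force: [0.1, -0.0, -0.2]
opening: 0.0153
t 38.62 pos [0.4695 0.0518 0.2714] tip 0.098 yaw -0.049 F [ 0.1 -0.  -0.2] open 0.0153
shift cm [ 0.05 -0.02 -0.2 ] twist 0.001
```

View pics/h2.png

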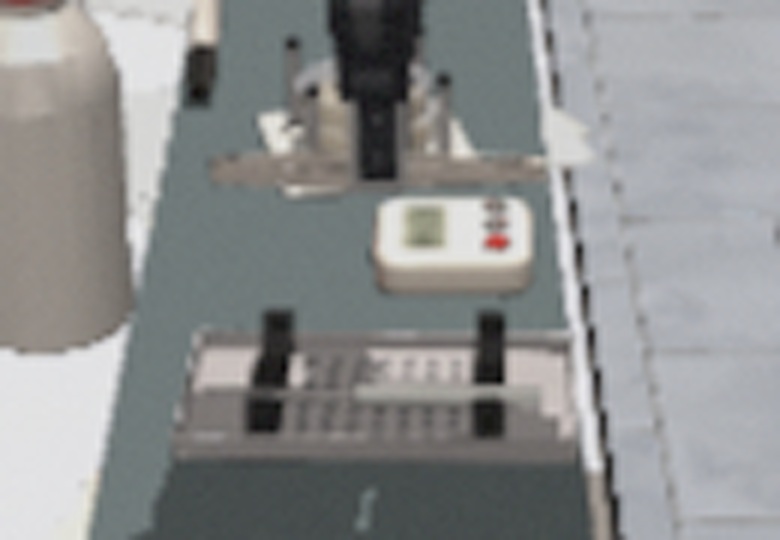

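```bash
python3 -m jog '[[10,[0.3,0,2.5],0],[10,[0.3,0,4.3],0],[10,[0.3,0,5.6],0],[10,[0.3,0,6.4],0],[10,[0.3,0,6.8],0],[10,[0.3,0,6.9],0],[10,[0.3,0,6.9],0],[10,[0.3,0,6.9],0]]'; python3 -m jog '[[10,[0,0,0.1],0],[10,[0,0,0.2],0],[10,[0,0,0.3],0],[10,[0,0,0.3],0]]'; python3 d.py .4725 .052 .0234 -.05
python3 - <<'E'
from h import *
s=viewer.capture('side');save(s,'h3.png',(270,210,380,270),7)
E
```

```text
time_s: 39.67
eef_pos: [0.473, 0.0514, 0.2037]
tool_rot: [3.142, -0.001, -0.05]
contact_force: [-0.3, 0.2, 0.1]
opening: 0.0152
time_s: 40.17
eef_pos: [0.4727, 0.0515, 0.2001]
tool_rot: [-3.142, 0.0, -0.05]
contact_force: [0.2, 0.1, 0.0]
opening: 0.0151
t 40.17 pos [0.4727 0.0515 0.2001] tip 0.0267 yaw -0.05 F [0.2 0.1 0. ] open 0.0151
shift cm [-0.02 -0.05  0.33] twist -0.0
```

View pics/h3.png

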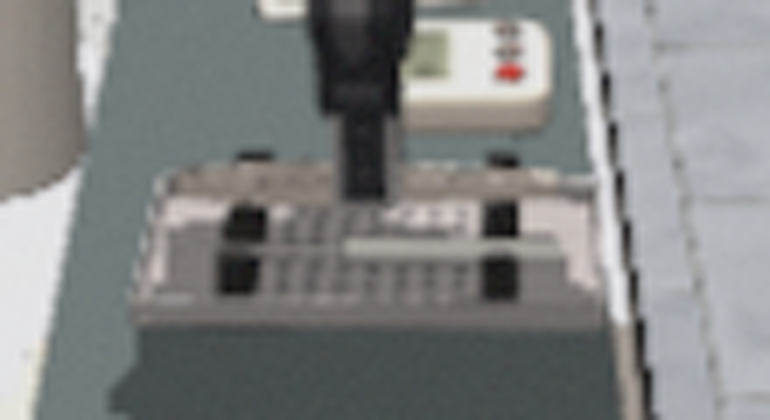

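```bash
python3 -m jog '[[10,[0,0,0.1],0],[10,[0,0,0.2],0],[10,[0,0,0.3],0],[10,[0,0,0.3],0]]'; python3 -m jog '[[10,[0,0,0.05],0],[10,[0,0,0.1],0],[10,[0,0,0.1],0]]'
```

```text
time_s: 40.72
eef_pos: [0.4727, 0.0515, 0.1971]
tool_rot: [3.142, 0.0, -0.05]
contact_force: [-0.4, -0.5, -0.2]
opening: 0.0153
time_s: 41.1
eef_pos: [0.4729, 0.0515, 0.1968]
tool_rot: [3.142, 0.0, -0.05]
contact_force: [-3.0, -0.3, 4.1]
opening: 0.0154
```

```bash
python3 -m jog '[[22,[0,0,-0.05],0],[28,[0,0,-0.05],0],[34,[0,0,-0.05],0],[34,[0,0,-0.05],0],[34,[0,0,-0.5],0],[34,[0,0,-2],0],[34,[0,0,-6],0],[34,[0,0,-12],0],[34,[0,0,-14],0],[34,[0,0,-14],0]]'; python3 -m jog '[[34,[-3,18,0],0],[34,[-3,18,0],0],[34,[-3,18,0],0],[34,[-3,18,0],0],[34,[-3,18,0],0]]'; python3 d.py
python3 - <<'E'
from h import *
s=viewer.capture('side');save(s,'z1.png',(270,150,380,270),5);t=viewer.capture('top');save(t,'z2.png',(260,170,330,230),4)
a=cv2.imread('pics/z1.png');b=cv2.imread('pics/z2.png');c=np.zeros((600,800,3),np.uint8);c[:,:550]=a;c[:240,520:800]=b;cv2.imwrite('pics/z3.png',c)
E
```

```text
time_s: 42.35
eef_pos: [0.4733, 0.0515, 0.3395]
tool_rot: [3.141, -0.007, -0.05]
contact_force: [-1.0, -0.2, 0.3]
opening: 0.0286
time_s: 42.98
eef_pos: [0.4334, -0.1266, 0.335]
tool_rot: [-3.14, 0.002, -0.051]
contact_force: [-0.2, 0.6, -0.1]
opening: 0.0291
t 42.98 pos [ 0.4334 -0.1266  0.335 ] tip 0.1616 yaw -0.051 F [-0.2  0.6 -0.1] open 0.0291
```

View pics/z3.png

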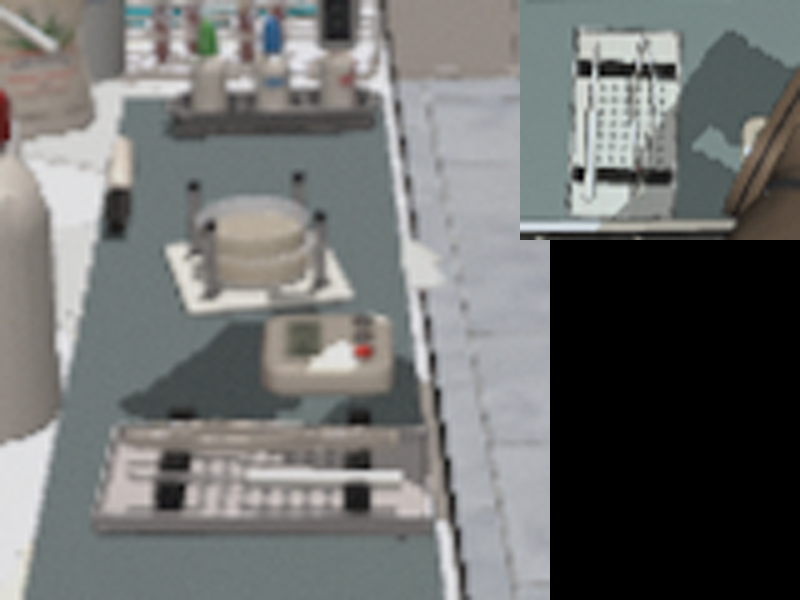

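```bash
python3 -m jog '[[34,[0,6,0],0],[34,[0,12,0],0],[34,[0,15,0],0],[34,[0,15,0],0],[34,[0,15,0],0]]'
python3 - <<'E'
from h import *
t=viewer.capture('top');save(t,'y1.png',(262,172,312,230),10);s=viewer.capture('side');save(s,'y2.png',(280,225,370,265),5)
a=cv2.imread('pics/y1.png');b=cv2.imread('pics/y2.png')[:,:300];c=np.zeros((580,800,3),np.uint8);c[:,:500]=a;c[:200,500:]=b;cv2.imwrite('pics/y3.png',c)
E
```

```text
time_s: 43.7
eef_pos: [0.4267, -0.2751, 0.3357]
tool_rot: [-3.14, 0.001, -0.048]
contact_force: [0.9, 0.7, -0.7]
opening: 0.0293
```

View pics/y3.png

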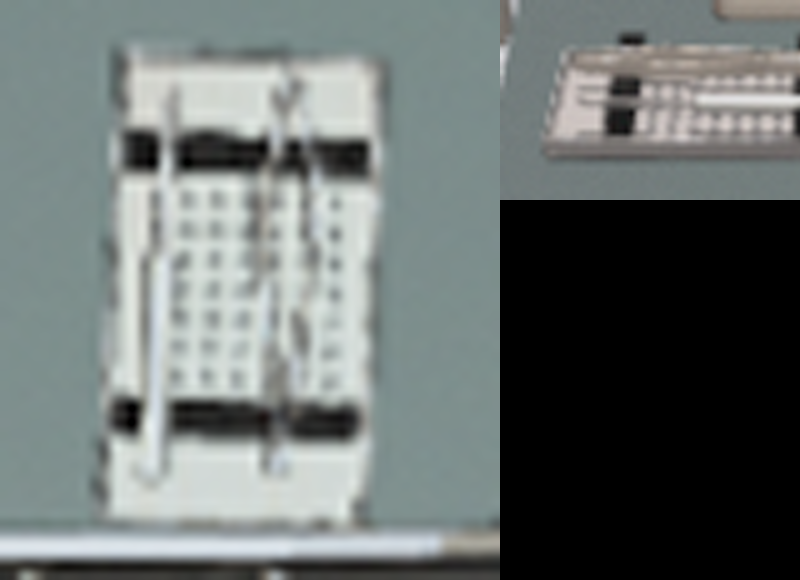

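```bash
python3 -c "
from workcell import arm
print(arm.hand_in())"
```

```text
the job is handed in; nothing more can be done
None
```

The job is done and handed in at about 44 s of the 122 s allowed. I worked in the order asked: dishes, then bottles, then forceps.

- **Dishes:** both lie flat and stacked between the carrier's four rods.
- **Bottles:** the blue one stands in the middle bay and the red one in the near bay. Both are upright and evenly spaced with the fixed green bottle.
- **Forceps:** they lie lengthwise across both rests in the wide notches. They touched down at the height expected for the notch floor. In the last top view they sit about 3 mm (one pixel) off centre lengthwise, towards the back of the bench. I left that rather than risk a second grip.
- **Gentleness:** every piece was lowered until light contact before release, with at most about 14 N at the wrist.
- **Timer:** I never touched it, and it shows in its usual place in the last side picture.
- **Arm:** it was clear of everything at hand-in.

Two measurements disagreed. The two cameras differed by 3–5 mm in x, so I used values in between. While I held the forceps, the side view put their tip about 12 mm farther out than expected. A second look over the cassette put their middle about 3 mm from the grip, so I shifted by that amount before setting them down.

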